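# Leak check of sample jars and make-up of the sealing tray

### The arm

A 6-joint arm with a two-finger parallel gripper is mounted at the origin on the work surface. World frame = base frame: x ahead of the robot, y to its left, z up, the work surface at z = 0. Lengths are in mm, angles in rad, forces in N, time in s.
With the tool pointing down it reaches from about 350 to 975 mm from the base axis. Payload 7.1 kg.
Tool frame: the origin (TCP) lies on the front face of the gripper's body, between the roots of the fingers; the fingertips stand 80 mm ahead of it and the grasp point (between the pads) lies 61 mm ahead of it (env.tips_ahead is the distance from the TCP to the fingertips, in mm); z points along the fingers, y is the line along which they close (so a half turn about z gives the same grasp; the last joint's range is limited). The gripper opens to 88 mm and grips with 3 to 60 N. Pads are 20 mm wide; open, the fingers measure 115 mm over their backs; the gripper's body (75 mm by 178 mm) begins 61 mm behind the grasp point.
Start: joints at [-1.222, 0.423, 1.63, -0, 1.089, -0.019], TCP at [224.744, -583.177, 302.675] pointing down, gripper open.
Joint ranges: [-3, 3], [-0.9, 2.11], [0.09, 2.58], [-1.31, 4.45], [0.11, 2.69], [-2.54, 2.54]. Speed limits (rad/s): [2.39, 2.39, 3.01, 3.14, 3.14, 3.14].

### API

Orientations are given as a unit quaternion [x, y, z, w].
In Python, from station import env, set_gripper, viewer, workorder gives the robot as it stands. Calls block until the motion is done:
- env.reach(position, orientation): joint-space move of the TCP to a pose.
- env.move_l(position, rot=None, rate=150, f_stop=None): straight line of the TCP; rot=None keeps the orientation; rate is the mean speed in mm/s. With f_stop (N) it stops when the force on the tool has changed by that much, and returns True; else False.
- env.move_joints(angles): joint-space move.
- set_gripper(opening): finger opening in mm; the grip force is fixed at half the most; returns when the fingers have stopped.
- env.hold(seconds).
- env.ik(position, orientation): joint angles nearest the present ones, or None.
- env.read_state(): the state.
- viewer.camera(name): name is "side" or "top"; returns the picture (384x512x3 uint8, blue, green, red); there is no depth.
- viewer.camera_params(name): a dict with "fx", "fy", "cx", "cy" (pixels), "pose" (4x4, takes a point from camera to world coordinates). Camera axes: x right, y up, looking along -z (the intrinsics and any distortion apply to the point x, -y, -z); pixel columns grow to the right and rows downward; lengths in mm; the calibration is good to about 2 mm. A picture is of the moment at which its call begins. camera_params takes no time and is no camera call.
A pose or a line that the arm cannot do raises env.IKError and nothing moves.
- workorder.sign_off(): hands the job in; it is judged then, once.
The state is a dict: "time_s": time; "qpos": joint angles; "dq": joint speeds; "tau": joint torques, N m; "tool_pos": TCP position; "orientation": TCP orientation; "force": force on the tool from outside, world axes, zero at the start; "wrist_torque": the same for the moment, N m; "width": finger opening in mm; "grip_force": force on a finger pad.
Only numpy, scipy, OpenCV 4.12 (cv2) and the standard library are available. Lean on these libraries where they do the work, as an engineer would, in place of code of your own. Each camera call takes 0.05 s, during which the arm holds its last target. There are 200 camera calls.

### The job

Get the sample jars ready for sealing: first press the lids of all the jars on the bench fully home. Then leak-check the jars one at a time in the order red, yellow, blue (some may be missing): turn each upside down for about two seconds and set it back upright in the steel tray before going on to the next. Also slide the green tape roll up off its spindle and lay it flat in the tray, and leave the tin and the screwdriver alone.

Things in the scene. Friction and masses are not known exactly. Their poses are not given: they have to be found in the camera images.
- jar_red: square sample jar with a red lid, standing on the bench: body 56 x 56 mm in plan with flat sides parallel to the x and y axes and 110 mm tall, white with a brown band low down, about 0.3 kg. Origin at the centre of its underside, z up towards the lid. May be absent.
- lid_red (a joint): press-on red lid of jar_red (60 x 60 mm, 12 mm thick), sliding along the jar axis: 0 = standing 8 mm proud (a black neck shows beneath it, lid top 130 mm above the jar underside), 0.008 m = fully home, resting on the body (lid top at 122 mm). Stiff: needs about 6 N and stays where it is left.
- top_red (a point): centre of the upper face of the red lid
- jar_yellow: square sample jar with a yellow lid, standing on the bench: body 56 x 56 mm in plan with flat sides parallel to the x and y axes and 110 mm tall, white with a brown band low down, about 0.3 kg. Origin at the centre of its underside, z up towards the lid. May be absent.
- lid_yellow (a joint): press-on yellow lid of jar_yellow (60 x 60 mm, 12 mm thick), sliding along the jar axis: 0 = standing 8 mm proud (a black neck shows beneath it, lid top 130 mm above the jar underside), 0.008 m = fully home, resting on the body (lid top at 122 mm). Stiff: needs about 6 N and stays where it is left.
- top_yellow (a point): centre of the upper face of the yellow lid
- jar_blue: square sample jar with a blue lid, standing on the bench: body 56 x 56 mm in plan with flat sides parallel to the x and y axes and 110 mm tall, white with a brown band low down, about 0.3 kg. Origin at the centre of its underside, z up towards the lid. May be absent.
- lid_blue (a joint): press-on blue lid of jar_blue (60 x 60 mm, 12 mm thick), sliding along the jar axis: 0 = standing 8 mm proud (a black neck shows beneath it, lid top 130 mm above the jar underside), 0.008 m = fully home, resting on the body (lid top at 122 mm). Stiff: needs about 6 N and stays where it is left.
- top_blue (a point): centre of the upper face of the blue lid
- tray: fixed steel tray, 250 mm (its x) by 400 mm (its y), rim 12 mm high, wall 4 mm, floor 4 mm thick. Origin at the centre of its underside, z up.
- spindle: fixed stand: grey round foot 96 mm across and 12 mm thick, black collar 52 mm across up to 50 mm, then a steel post 22 mm across whose top is 116 mm above the bench. Origin at the centre of the underside of the foot, z up.
- roll: green roll of sealing tape, outside 66 mm, bore 35 mm, 40 mm high, threaded on the spindle post and resting on its collar (underside 50 mm above the bench). Origin at the centre of its underside, z along its bore.
- roll_mid (a point): centre of the roll, 20 mm above its underside
- tin: bystander: food tin 68 mm across, 75 mm high; origin under its centre
- driver: bystander: screwdriver lying on the bench beyond the jars; its length is its x axis

How it is judged (in metres and radians):
On the way, in this order (a step that is already met when the one before it is completed fails the run):
1. the lids of all the jars on the bench are pressed fully home (value of joint each of lid_red, lid_yellow, lid_blue above 0.0062 m), for 0.2 s.
2. the red-lidded jar, lid home, is held or stood upside down for a second (angle between jar_red's own z axis and vertical above 2.45 rad and value of joint lid_red above 0.0062 m), for 1 s.
3. the red-lidded jar stands upright in the tray, let go (angle between jar_red's own z axis and vertical below 0.12 rad and x of jar_red in the frame of tray between -0.097 and 0.097 m and y of jar_red in the frame of tray between -0.172 and 0.172 m and z of jar_red in the frame of tray between -0.004 and 0.01 m and contact force between jar_red and the fingers below 0.3 N), for 0.3 s.
4. the yellow-lidded jar, lid home, is held or stood upside down for a second (angle between jar_yellow's own z axis and vertical above 2.45 rad and value of joint lid_yellow above 0.0062 m), for 1 s.
5. the yellow-lidded jar stands upright in the tray, let go (angle between jar_yellow's own z axis and vertical below 0.12 rad and x of jar_yellow in the frame of tray between -0.097 and 0.097 m and y of jar_yellow in the frame of tray between -0.172 and 0.172 m and z of jar_yellow in the frame of tray between -0.004 and 0.01 m and contact force between jar_yellow and the fingers below 0.3 N), for 0.3 s.
6. the blue-lidded jar, lid home, is held or stood upside down for a second (angle between jar_blue's own z axis and vertical above 2.45 rad and value of joint lid_blue above 0.0062 m), for 1 s.
7. the blue-lidded jar stands upright in the tray, let go (angle between jar_blue's own z axis and vertical below 0.12 rad and x of jar_blue in the frame of tray between -0.097 and 0.097 m and y of jar_blue in the frame of tray between -0.172 and 0.172 m and z of jar_blue in the frame of tray between -0.004 and 0.01 m and contact force between jar_blue and the fingers below 0.3 N), for 0.3 s.
At the end, for the whole second after the job is handed in: Every jar present stands upright (within 7 degrees) on the tray floor inside the rim with its lid home (pressed at least 6.2 of 8 mm), and the tape roll lies flat on the tray floor inside the rim; everything is let go and at rest (all of step 1 and angle between each of jar_red, jar_yellow, jar_blue's own z axis and vertical below 0.12 rad and x of jar_red in the frame of tray between -0.097 and 0.097 m and y of jar_red in the frame of tray between -0.172 and 0.172 m and z of jar_red in the frame of tray between -0.004 and 0.01 m and linear speed of each of jar_red, jar_yellow, jar_blue, roll below 0.02 m/s and x of jar_yellow in the frame of tray between -0.097 and 0.097 m and y of jar_yellow in the frame of tray between -0.172 and 0.172 m and z of jar_yellow in the frame of tray between -0.004 and 0.01 m and x of jar_blue in the frame of tray between -0.097 and 0.097 m and y of jar_blue in the frame of tray between -0.172 and 0.172 m and z of jar_blue in the frame of tray between -0.004 and 0.01 m and (angle between roll_mid's own z axis and vertical below 0.12 rad or angle between roll_mid's own z axis and vertical above 3.02 rad) and x of roll_mid in the frame of tray between -0.092 and 0.092 m and y of roll_mid in the frame of tray between -0.167 and 0.167 m and z of roll_mid in the frame of tray between 0.015 and 0.032 m); the robot touches nothing.
It fails at once if the tin is shifted by more than 30 mm (distance of tin from where it was at the start of the episode above 0.03 m).
It fails at once if the driver is shifted by more than 30 mm (distance of driver from where it was at the start of the episode above 0.03 m).
Of jar_red, jar_yellow, jar_blue only 2 to 3 are there at a start; the rules pass over those that are not, and their reading is None.
At some moment in a run one of jar_red, jar_yellow, jar_blue may be knocked a few centimetres aside while the robot is not near it.
It also fails if it takes over 210 s, if anything falls off the work surface, if the arm or the gripper's body presses on something with over 40 N, if the wrist force passes 120 N, or if a joint passes its speed limit or range.

## Working session

There is one attempt and no reset: what is moved stays moved. The work goes in short steps, each a Python script; the robot and the scene stay as the last script left them, time stands still between calls to the robot, and variables do not carry over. Pictures are saved under pics/ and viewed, at most 14 in all, crops included, and the job is handed in when it is done.

```bash
ls; mkdir -p pics
python3 - <<'E'
from station import env, set_gripper, viewer, workorder
import cv2,numpy as np
for n in("top","side"):
    im=viewer.camera(n); cv2.imwrite(f"pics/{n}0.png",im)
    p=viewer.camera_params(n); print(n,{k:(np.round(v,3).tolist()) if k!='x' else 0 for k,v in p.items()})
s=env.read_state();print({k:np.round(v,3).tolist() for k,v in s.items()}, env.tips_ahead)
E
```

```text
pics
top {'fx': 367.772, 'fy': 367.772, 'cx': 255.635, 'cy': 192.803, 'pose': [[0.005, 0.99, -0.142, 475.408], [-1.0, 0.006, 0.007, 63.294], [0.008, 0.142, 0.99, 998.862], [0.0, 0.0, 0.0, 1.0]]}
side {'fx': 393.928, 'fy': 393.928, 'cx': 255.561, 'cy': 193.19, 'pose': [[-0.957, 0.21, -0.202, 384.844], [-0.291, -0.716, 0.634, 716.498], [-0.012, 0.666, 0.746, 854.588], [0.0, 0.0, 0.0, 1.0]]}
{'time_s': 0.1, 'qpos': [-1.222, 0.424, 1.631, -0.0, 1.089, -0.019], 'dq': [0.003, -0.0, -0.002, -0.0, 0.0, 0.001], 'tau': [-0.001, -54.561, -27.432, 0.065, 0.019, 0.0], 'tool_pos': [224.62, -582.806, 301.967], 'orientation': [0.983, 0.183, -0.0, -0.001], 'force': [0.21, 0.159, 0.068], 'wrist_torque': [0.031, 0.028, 0.006], 'grip_force': 0.0, 'width': 88.252} 80.0
```

View pics/top0.png

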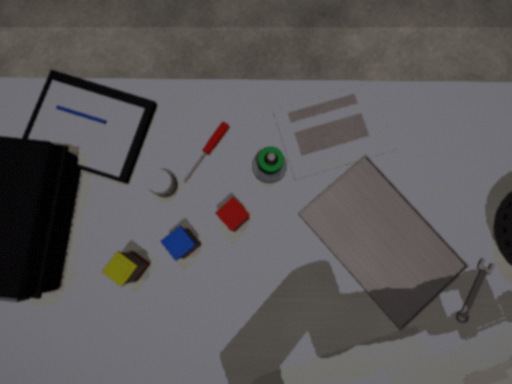

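View pics/side0.png

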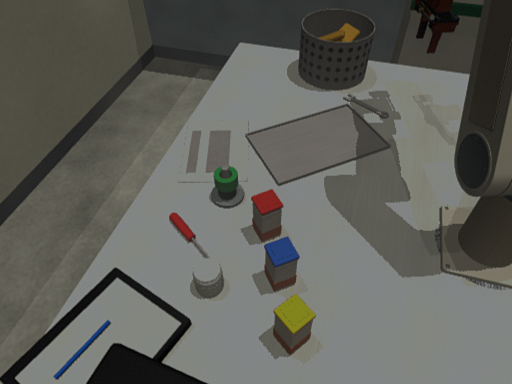

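```bash
cat > h.py <<'E'
import cv2, numpy as np
from scipy.spatial.transform import Rotation as R
from station import env, set_gripper, viewer, workorder
def ray(n,uv,z):
    p=viewer.camera_params(n); P=np.array(p["pose"]); uv=np.atleast_2d(uv).astype(float)
    d=np.c_[(uv[:,0]-p["cx"])/p["fx"],-(uv[:,1]-p["cy"])/p["fy"],-np.ones(len(uv))]@P[:3,:3].T
    z=np.broadcast_to(z,len(uv)); return P[:3,3]+d*((z-P[2,3])/d[:,2])[:,None]
HUE={"red":[(0,8),(172,180)],"yellow":[(24,36)],"blue":[(105,125)],"green":[(50,80)]}
def mask(im,c,vmin=60,smin=140):
    h=cv2.cvtColor(im,cv2.COLOR_BGR2HSV)
    m=sum(cv2.inRange(h,(a,smin,vmin),(b,255,255)) for a,b in HUE[c])
    return cv2.morphologyEx(m.astype(np.uint8),cv2.MORPH_OPEN,np.ones((3,3)))
def blobs(m,amin=60):
    cs,_=cv2.findContours(m,cv2.RETR_EXTERNAL,cv2.CHAIN_APPROX_NONE)
    return sorted([c[:,0] for c in cs if cv2.contourArea(c)>amin],key=lambda c:-cv2.contourArea(c.reshape(-1,1,2)))
def rect(pts):  # xy points -> centre, sizes, yaw mod 90 deg
    (c,s,a)=cv2.minAreaRect(pts[:,:2].astype(np.float32)); return np.round(c,1),np.round(s,1),round((a+45)%90-45,1)
def lid(c,z,n="top",im=None):
    im=viewer.camera(n) if im is None else im
    return [rect(ray(n,b,z)) for b in blobs(mask(im,c))]
E
python3 - <<'E'
from h import *
T=cv2.imread("pics/top0.png");S=cv2.imread("pics/side0.png")
for c in("red","yellow","blue"):
    for n,im in(("top",T),("side",S)):
        print(c,n,[(b.mean(0).round(),)+rect(ray(n,b,130)) for b in blobs(mask(im,c))])
    h=cv2.cvtColor(T,cv2.COLOR_BGR2HSV)
for n,im in(("top",T),("side",S)):
    for b in blobs(mask(im,"green",40)): print("green",n,b.mean(0).round(),rect(ray(n,b,90)))
h=cv2.cvtColor(T,cv2.COLOR_BGR2HSV)
for p in[(232,214),(180,243),(120,268),(262,155),(380,240),(100,350)]:print(p,h[p[1],p[0]])
print("tray",ray("top",[(365,156),(300,213),(402,327),(466,265)],12).round())
print("trayS",ray("side",[(247,141),(350,108),(388,144),(279,179)],12).round())
print("tin/foot/driver",ray("top",[(162,182)],75).round(),ray("top",[(268,166)],10).round(),ray("top",[(186,180),(226,125)],8).round())
big=cv2.resize(T[130:340,80:480],None,fx=2,fy=2,interpolation=cv2.INTER_CUBIC)
cv2.imwrite("pics/top0c.png",cv2.convertScaleAbs(big,alpha=1.5))
big=cv2.resize(S[90:360,150:400],None,fx=2.2,fy=2.2,interpolation=cv2.INTER_CUBIC)
cv2.imwrite("pics/side0c.png",cv2.convertScaleAbs(big,alpha=1.5))
E
```

```text
red top [(array([233., 214.]), array([549.6, 111.3]), array([61.6, 57.8]), 42.7), (array([216., 137.]), array([735.7, 154.9]), array([19.8, 86.5]), -35.0)]
red side [(array([267., 202.]), array([548., 118.]), array([58.7, 61.2]), 42.9), (array([182., 226.]), array([717.1, 243.9]), array([19.9, 90.6]), -34.4)]
yellow top [(array([120., 268.]), array([421.4, 369.7]), array([59.1, 58.9]), -34.8)]
yellow side [(array([294., 314.]), array([419. , 376.3]), array([57.9, 59.1]), -34.9)]
blue top [(array([178., 243.]), array([480.9, 237.8]), array([59. , 58.1]), 40.0)]
blue side [(array([281., 251.]), array([478.9, 245.7]), array([58. , 58.7]), 39.6), (array([ 81., 350.]), array([774.4, 554.2]), array([120.7,   8.1]), -17.2)]
green top [270. 159.] (array([691. ,  20.7]), array([59.6, 60.9]), 0.4)
green side [225. 175.] (array([690.6,  25.6]), array([58.7, 53.2]), 16.3)
(232, 214) [  1 224 114]
(180, 243) [110 213 120]
(120, 268) [ 30 221 113]
(262, 155) [ 66 191  91]
(380, 240) [  3  25 102]
(100, 350) [124  16 115]
tray [[ 721. -245.   12.]
 [ 563.  -64.   12.]
 [ 269. -324.   12.]
 [ 427. -502.   12.]]
trayS [[ 707. -210.   12.]
 [ 411. -480.   12.]
 [ 267. -322.   12.]
 [ 563.  -73.   12.]]
tin/foot/driver [[634. 295.  75.]] [[692.  22.  10.]] [[651. 246.   8.]
 [808. 140.   8.]]
```

View pics/top0c.png

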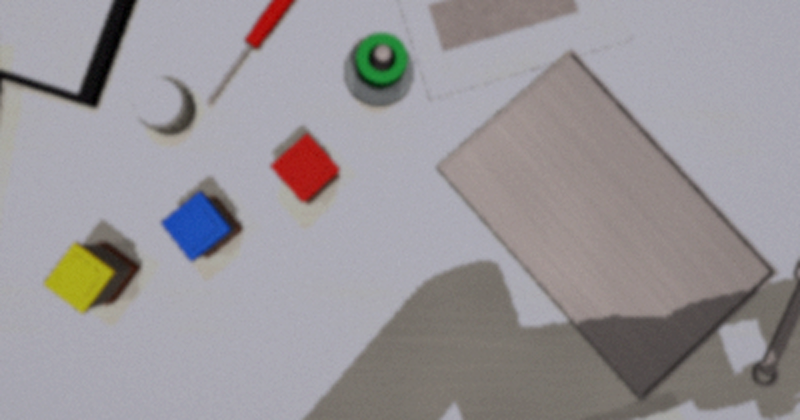

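View pics/side0c.png

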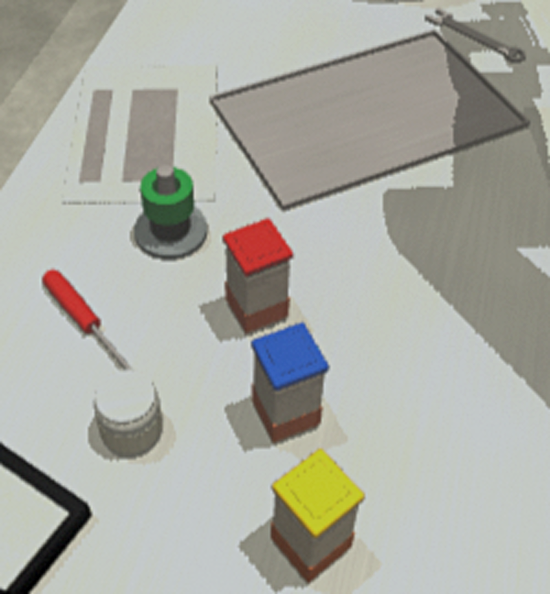

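Run:
```python
from h import *
T=cv2.imread("pics/top0.png");S=cv2.imread("pics/side0.png")
print("trayS",ray("side",[(246,135),(347,105),(390,146),(279,184)],12).round())
for u,v0 in((266,205),(281,255),(293,318)): print(u,S[v0:v0+36:1,u].tolist())
a=[cv2.resize(S[v-25:v+50,u-32:u+32],(256,300),interpolation=cv2.INTER_CUBIC) for u,v in((267,205),(281,253),(294,318))]
cv2.imwrite("pics/lids.png",cv2.convertScaleAbs(np.hstack(a),alpha=2))
# IK probe: horizontal-ish tool, pitch a down, approach azimuth phi, fingers closing horizontally
def ori(phi,a,roll=0):
    z=np.array([np.cos(a)*np.cos(phi),np.cos(a)*np.sin(phi),-np.sin(a)]); y=np.array([-np.sin(phi),np.cos(phi),0]); x=np.cross(y,z)
    return (R.from_matrix(np.c_[x,y,z])*R.from_rotvec([0,0,roll]))
for nm,c,yaw in(("red",(550,111),43),("yellow",(421,371),-35),("blue",(480,239),40)):
  for k in range(4):
    phi=np.radians(yaw+90*k)
    for a in(0,20,35):
      for r in(0,np.pi):
        o=ori(phi,np.radians(a),r); p=np.array([*c,65])-61*o.as_matrix()[:,2]
        q=env.ik(p.tolist(),o.as_quat().tolist())
        if q is not None: print(nm,(yaw+90*k+180)%360-180,a,round(r),np.round(q,2))
```

```text
trayS [[ 719. -238.   12.]
 [ 423. -495.   12.]
 [ 261. -314.   12.]
 [ 558.  -54.   12.]]
266 [[33, 36, 132], [34, 36, 131], [31, 35, 130], [33, 36, 132], [32, 36, 131], [33, 37, 133], [32, 33, 120], [29, 32, 80], [34, 35, 62], [48, 53, 58], [61, 68, 71], [59, 66, 68], [57, 62, 66], [57, 63, 67], [55, 61, 65], [57, 64, 67], [59, 66, 69], [59, 67, 70], [59, 66, 71], [58, 65, 69], [60, 67, 70], [59, 66, 71], [59, 66, 70], [60, 68, 71], [59, 66, 70], [60, 67, 69], [52, 59, 67], [37, 43, 64], [32, 40, 62], [36, 42, 65], [36, 41, 64], [36, 43, 65], [35, 42, 64], [33, 41, 63], [42, 48, 63], [60, 66, 69]]
281 [[121, 64, 37], [122, 63, 36], [120, 63, 36], [107, 58, 36], [95, 52, 35], [124, 65, 38], [125, 66, 37], [119, 63, 36], [98, 51, 31], [65, 40, 32], [58, 50, 49], [60, 68, 72], [57, 64, 68], [58, 63, 67], [59, 65, 68], [58, 64, 66], [58, 64, 67], [59, 65, 68], [57, 63, 66], [59, 65, 68], [59, 66, 68], [60, 66, 69], [60, 67, 70], [59, 66, 69], [58, 65, 67], [55, 63, 67], [42, 51, 65], [32, 40, 62], [33, 41, 63], [33, 42, 65], [31, 41, 63], [32, 42, 64], [36, 45, 65], [49, 57, 65], [82, 
[... 3129 characters left out ...]
7 1.68 0.74 1.36 2.05]
blue 130 35 3 [ 0.07  0.87  1.68  0.74  1.36 -1.09]
blue -140 0 0 [ 0.53  1.29  1.08 -0.23  2.32  1.41]
blue -140 0 3 [ 0.53  1.29  1.08 -0.23  2.32 -1.73]
blue -140 20 0 [ 0.53  1.12  1.21 -0.18  2.02  1.43]
blue -140 20 3 [ 0.53  1.12  1.21 -0.18  2.02 -1.71]
blue -140 35 0 [ 0.52  0.99  1.34 -0.15  1.76  1.44]
blue -140 35 3 [ 0.52  0.99  1.34 -0.15  1.76 -1.7 ]
blue -50 0 0 [ 0.98  1.13  1.78 -1.29  1.64  1.34]
blue -50 0 3 [ 0.98  1.13  1.78 -1.29  1.64 -1.8 ]
blue -50 20 0 [ 0.95  0.93  1.87 -1.22  1.32  1.23]
blue -50 20 3 [ 0.95  0.93  1.87 -1.22  1.32 -1.91]
blue -50 35 0 [ 0.89  0.8   1.92 -1.13  1.09  1.1 ]
blue -50 35 3 [ 0.89  0.8   1.92 -1.13  1.09 -2.04]
```

View pics/lids.png

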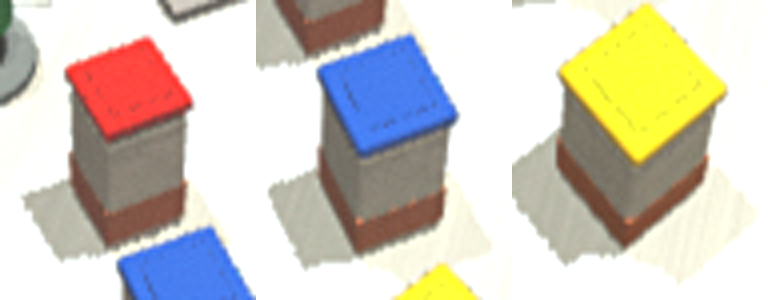

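```bash
cat >> h.py <<'E'
DOWN=[0.983,0.183,0.,0.]
def down(yaw): # closing line (tool y) along azimuth yaw (rad), pointing down
    y=np.array([np.cos(yaw),np.sin(yaw),0]); z=np.array([0,0,-1.]); return R.from_matrix(np.c_[np.cross(y,z),y,z]).as_quat().tolist()
def ori(phi,a,roll=0):
    z=np.array([np.cos(a)*np.cos(phi),np.cos(a)*np.sin(phi),-np.sin(a)]); y=np.array([-np.sin(phi),np.cos(phi),0]); x=np.cross(y,z)
    return R.from_matrix(np.c_[x,y,z])*R.from_rotvec([0,0,roll])
def tcp(g,o): return (np.array(g,float)-61*o.as_matrix()[:,2]).tolist()
def st(): s=env.read_state(); return round(s["time_s"],1),np.round(s["tool_pos"],1).tolist(),np.round(s["force"],1).tolist(),round(s["width"],1),round(s["grip_force"],1)
E
python3 - <<'E'
from h import *
set_gripper(0)
for c,(x,y) in dict(red=(549,114),blue=(480,241),yellow=(420,372)).items():
    env.reach([x,y,245],DOWN)
    hit=env.move_l([x,y,196],rate=25,f_stop=22)
    print(c,hit,st())
    if c!="yellow":
        env.move_l([x,y,245],rate=120)
    else:
        cv2.imwrite("pics/p1s.png",viewer.camera("side")); cv2.imwrite("pics/p1t.png",viewer.camera("top"))
        env.move_l([x,y,245],rate=120)
E
```

```text
red True (5.7, [549.1, 114.0, 202.3], [-1.8, -0.5, 8.1], 0.6, 4.1)
blue True (8.4, [480.1, 241.1, 202.3], [-2.7, -1.4, 9.0], 0.5, 4.1)
yellow True (11.1, [420.1, 372.1, 202.3], [-0.7, -2.0, 8.1], 0.5, 4.1)
```

Run:
```python
from h import *
q=down(np.radians(-49))
print(env.ik([691,22,135],q),env.ik([606,-181,92],q))
x,y=691,22
env.reach([x,y,240],q); set_gripper(88)
print(env.move_l([x,y,135],rate=80,f_stop=15),st())
set_gripper(40); print(st())
env.move_l([x,y,235],rate=80); print(st())
tx,ty=492+.755*152,-279+.656*152
env.reach([tx,ty,200],q)
print(env.move_l([tx,ty,89.5],rate=60,f_stop=12),st())
set_gripper(88); env.move_l([tx,ty,220],rate=150)
env.reach([400,-100,400],DOWN)
cv2.imwrite("pics/t2.png",viewer.camera("top"));cv2.imwrite("pics/s2.png",viewer.camera("side"))
```

```text
[ 1.46136184e-02  7.18073467e-01  1.55320880e+00 -4.44089210e-16
  8.70310391e-01  8.69824952e-01] [-3.09061958e-01  7.17138184e-01  1.70256704e+00 -4.44089210e-16
  7.21887432e-01  5.46149376e-01]
False (16.2, [691.4, 22.0, 135.7], [0.3, -0.3, -0.1], 87.4, 0.0)
(16.7, [691.2, 21.9, 135.3], [0.8, -0.6, 2.0], 64.4, 29.9)
(18.1, [690.7, 22.0, 234.3], [-0.9, 1.1, -1.9], 64.7, 29.9)
False (20.9, [607.0, -179.4, 89.8], [0.1, 1.1, -1.2], 64.5, 29.9)
```

View pics/t2.png

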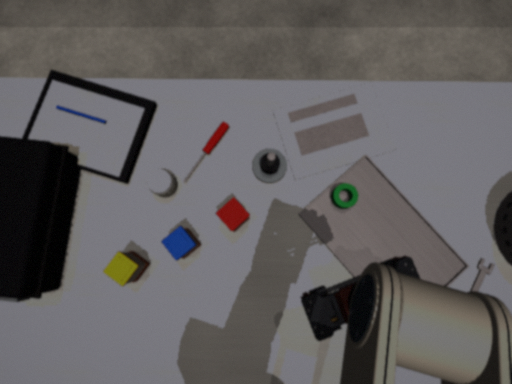

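View pics/s2.png

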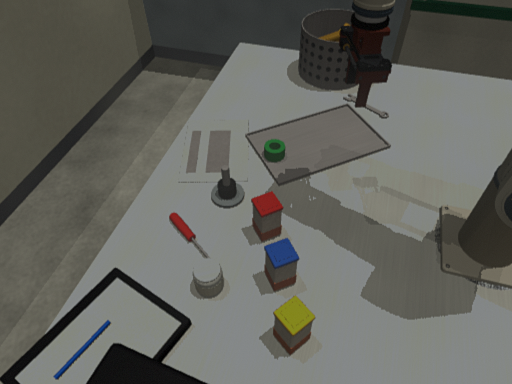

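Run:
```python
from h import *
T=cv2.imread("pics/t2.png");S=cv2.imread("pics/s2.png")
for n,im in(("top",T),("side",S)):
    print(n,"roll",rect(ray(n,blobs(mask(im,"green",40))[0],44)))
    for c in("red","yellow","blue"): print(n,c,[rect(ray(n,b,122)) for b in blobs(mask(im,c))][:1])
q=None;a=np.radians(12)
u=np.array([.755,.656]);C=np.array([492,-279])
for nm,g,phi in[("red",(549,113),43),("yellow",(421,372),50),("blue",(480,240),40)]+[(s,C+u*s,p) for s in(-150,-50,50) for p in(-49,-40,-30,-60)]:
  for h in(70,250):
   for r in(0,np.pi):
    o=ori(np.radians(phi),a,r); k=env.ik(tcp([*g,h],o),o.as_quat().tolist()); print(nm,phi,h,round(r),None if k is None else np.round(k,2))
```

```text
top roll (array([ 606.6, -177.2]), array([60.9, 61.1]), 0.4)
top red [(array([549.9, 111.3]), array([61.3, 57.9]), 42.4)]
top yellow [(array([421.4, 369.7]), array([59. , 58.9]), -35.0)]
top blue [(array([481.1, 238. ]), array([59.1, 58.5]), 40.0)]
side roll (array([ 604.3, -171.8]), array([58.8, 46.1]), 16.2)
side red [(array([547.9, 117.3]), array([60.1, 61.1]), 43.4)]
side yellow [(array([419.2, 375.8]), array([57.9, 58.4]), -35.5)]
side blue [(array([479.4, 243.9]), array([58.3, 59. ]), 39.6)]
red 43 70 0 [-0.27  1.03  2.23  2.14  1.42  1.47]
red 43 70 3 [-0.27  1.03  2.23  2.14  1.42 -1.67]
red 43 250 0 [-0.27  0.53  2.32  2.05  1.22  1.83]
red 43 250 3 [-0.27  0.53  2.32  2.05  1.22 -1.31]
yellow 50 70 0 [0.53 1.09 2.35 2.81 1.64 1.47]
yellow 50 70 3 [ 0.53  1.09  2.35  2.81  1.64 -1.67]
yellow 50 250 0 [0.53 0.52 2.46 2.78 1.2  1.63]
yellow 50 250 3 [ 0.53  0.52  2.46  2.78  1.2  -1.51]
blue 40 70 0 [0.17 1.12 2.37 2.62 1.66 1.4 ]
blue 40 70 3 [ 0.17  1.12  2.37  2.62  1.66 -1.74]
blue 40 250 0 [0.17 0.52 2.49 2.6  1.24 1.64]
blue 40 250 3 [ 0.17  0.52  2.49  2.6   1.24 -1.5 ]
[... 1772 characters left out ...]
250 0 [-0.13  0.53  2.33  3.93  1.16  1.37]
50 -49 250 3 [-0.13  0.53  2.33  3.93  1.16 -1.77]
50 -40 70 0 [-0.24  1.05  2.29  3.59  1.54  1.66]
50 -40 70 3 [-0.24  1.05  2.29  3.59  1.54 -1.48]
50 -40 250 0 [-0.24  0.52  2.38  3.64  1.15  1.46]
50 -40 250 3 [-0.24  0.52  2.38  3.64  1.15 -1.68]
50 -30 70 0 [-0.39  1.07  2.31  3.27  1.6   1.6 ]
50 -30 70 3 [-0.39  1.07  2.31  3.27  1.6  -1.54]
50 -30 250 0 [-0.39  0.52  2.42  3.28  1.16  1.54]
50 -30 250 3 [-0.39  0.52  2.42  3.28  1.16 -1.6 ]
50 -60 70 0 [-0.03  1.01  2.16  4.15  1.37  1.59]
50 -60 70 3 [-0.03  1.01  2.16  4.15  1.37 -1.55]
50 -60 250 0 [-0.03  0.55  2.24  4.25  1.19  1.25]
50 -60 250 3 [-0.03  0.55  2.24  4.25  1.19 -1.89]
```

```bash
cat >> h.py <<'E'
A=np.radians(12); C=np.array([494,-283.]); U=np.array([.755,.656])
def locate(c):
    b=[r for r in lid(c,122) if 52<min(r[1]) and max(r[1])<70]
    assert len(b)==1,b
    return b[0][0]+[0,-2],b[0][2]
def go(g,o,line=False,**k):
    p=tcp(g,o)
    return env.move_l(p,o.as_quat().tolist(),**k) if line else env.reach(p,o.as_quat().tolist())
def jar(c,phi,s,pphi,off=0,roll=np.pi,g=None):
    xy,yaw=locate(c) if g is None else g; print(c,xy,yaw,"phi",phi)
    o=ori(np.radians(phi),A); g=xy+off*np.array([-np.sin(np.radians(phi)),np.cos(np.radians(phi))])
    go([*g,250],o); set_gripper(88)
    if go([*g,70],o,True,rate=90,f_stop=12): print("HIT",st()); return False
    set_gripper(40); w=st(); print("grip",w)
    if not 50<w[3]<62: print("BAD GRIP"); return False
    go([*g,250],o,True,rate=120)
    q=np.array(env.read_state()["qpos"]); q2=q.copy(); q2[5]-=np.sign(q[5])*roll
    env.move_joints(q2.tolist()); env.hold(2); print("inv",st())
    cv2.imwrite(f"pics/inv_{c}.png",viewer.camera("side"))
    env.move_joints(q.tolist())
    o=ori(np.radians(pphi),A); t=C+U*s
    go([*t,250],o); print("place",go([*t,72],o,True,rate=60,f_stop=8),st())
    set_gripper(88); env.hold(.3); go([*t,260],o,True,rate=150); print("done",st())
    cv2.imwrite(f"pics/aft_{c}.png",viewer.camera("side")); cv2.imwrite(f"pics/aftt_{c}.png",viewer.camera("top")); return True
E
python3 - <<'E'
from h import *
print(jar("red",43,-150,-49))
i=[cv2.imread(f"pics/{n}_red.png") for n in("inv","aft")]
cv2.imwrite("pics/v1.png",cv2.resize(np.hstack(i),(800,300)))
E
```

```text
red [549.8 109.3] 42.4 phi 43
grip (28.5, [505.8, 68.9, 82.9], [-2.4, 1.6, 2.6], 56.2, 29.8)
inv (34.8, [506.0, 68.6, 262.1], [0.1, 0.2, -2.0], 55.9, 29.8)
place True (42.2, [341.6, -336.3, 86.7], [-1.0, 2.0, 5.0], 55.9, 29.7)
done (44.5, [341.5, -336.3, 272.2], [-0.4, 0.7, -0.1], 87.5, 0.0)
True
```

View pics/v1.png

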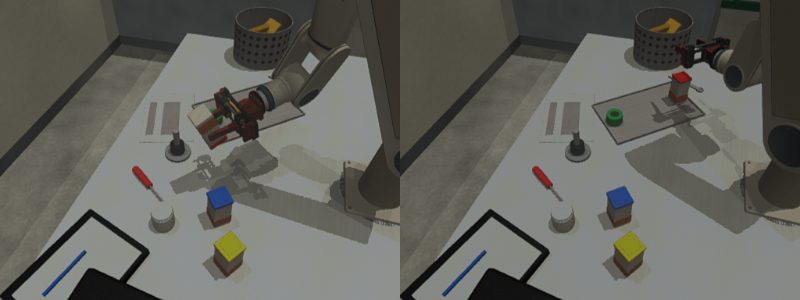

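The left half shows red held upside down. The right half shows it standing upright in the tray near (680,85), with the roll flat at (614,117). Yellow is next.

Run:
```python
from h import *
g=locate("yellow"); b=locate("blue"); print(g,b)
d=b[0]-g[0]; ph=np.radians(50); print("blue rel yellow lateral",d@[-np.sin(ph),np.cos(ph)])
if np.hypot(*(g[0]-[421.4,367.7]))<6 and np.hypot(*(b[0]-[481,236]))<6:
    print(jar("yellow",50,-48,-45,off=4,g=g))
    i=[cv2.imread(f"pics/{n}_yellow.png") for n in("inv","aft")]
    cv2.imwrite("pics/v2.png",cv2.resize(np.hstack(i),(800,300)))
```

```text
(array([421.3, 368. ]), -35.3) (array([481.2, 236.1]), 40.4)
blue rel yellow lateral -130.66974786048132
yellow [421.3 368. ] -35.3 phi 50
grip (50.3, [379.9, 324.9, 82.8], [-0.3, 0.5, 0.7], 59.0, 29.2)
inv (56.6, [379.7, 324.8, 262.1], [-0.5, -1.0, -2.8], 58.6, 29.2)
place True (64.5, [415.5, -272.1, 86.7], [-1.6, 3.2, 5.1], 58.3, 29.2)
done (66.9, [415.4, -272.2, 272.1], [-0.8, 0.4, -0.2], 88.1, 0.0)
True
```

View pics/v2.png

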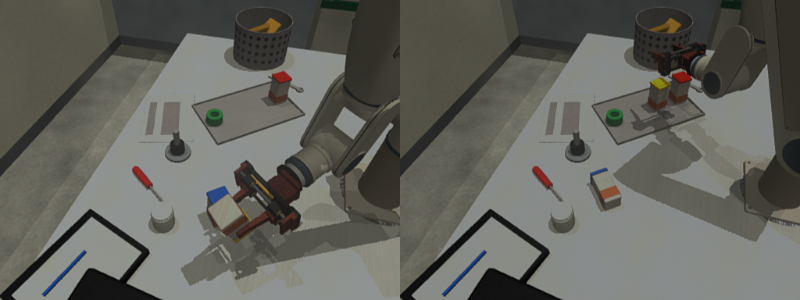

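Run:
```python
from h import *
T=viewer.camera("top");S=viewer.camera("side")
cv2.imwrite("pics/t3.png",T);cv2.imwrite("pics/s3.png",S)
a=cv2.resize(T[180:280,120:260],(400,286),interpolation=cv2.INTER_CUBIC);b=cv2.resize(S[190:290,200:340],(400,286),interpolation=cv2.INTER_CUBIC)
cv2.imwrite("pics/v3.png",cv2.convertScaleAbs(np.hstack([a,b]),alpha=1.6)); print(st())
```

```text
(67.1, [415.5, -272.3, 271.9], [0.6, -0.1, -0.7], 87.8, 0.0)
```

View pics/v3.png

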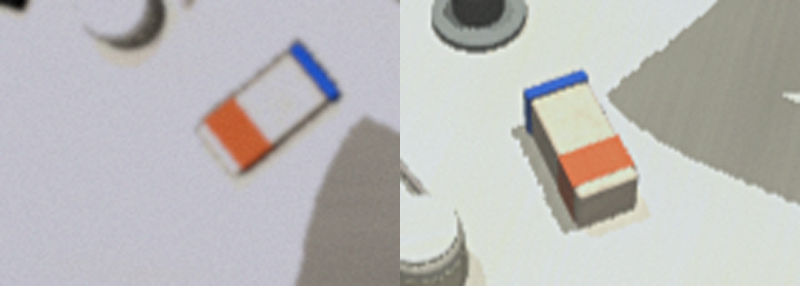

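Run:
```python
from h import *
HUE["orange"]=[(4,16)]
for n in("top","side"):
    im=cv2.imread(f"pics/{n[0]}3.png")
    for c,z in(("blue",58),("orange",56)):
        m=mask(im,c,50,90)
        for b in blobs(m,40):
            r=rect(ray(n,b,z))
            if 380<r[0][0]<640 and 0<r[0][1]<330:
                print(n,c,b.mean(0).round(),r)
# underside edge corners read from the crop
print(ray("top",np.array([[200,127],[240,174],[297,42],[340,98]])/2.857+[120,180],57).round())
```

```text
top blue [230. 205.] (array([579. , 122.3]), array([60.7, 11.5]), 40.3)
top orange [203. 226.] (array([522.7, 190.3]), array([60.7, 32.4]), 39.8)
side blue [254. 219.] (array([578.9, 125.7]), array([58.3, 11.5]), 40.5)
side orange [266. 247.] (array([526.6, 196.4]), array([68.4, 36.8]), 41.4)
[[528. 223.  57.]
 [486. 187.  57.]
 [605. 138.  57.]
 [554.  99.  57.]]
```

Run:
```python
from h import *
w=np.array([.643,-.766,0]); d=np.array([0,0,-1.]); RJ=R.from_matrix(np.c_[d,np.cross(w,d),w])
t=C+U*53
for r in(0,np.pi):
    o=RJ*ori(0,A,r); f=lambda g,o:(lambda k:None if k is None else np.round(k,2))(env.ik(tcp(g,o),o.as_quat().tolist()))
    print(r,[f([549.4,155.5,h],o) for h in(30,200,300)],[f([*t,h],ori(np.radians(p),A,r)) for p in(-40,) for h in(72,260)], o.as_matrix()[:,2].round(2))
```

```text
0 [array([ 0.16,  0.7 ,  1.78,  0.26,  0.79, -0.73]), array([ 0.16,  0.44,  1.73,  0.2 ,  1.09, -0.64]), array([ 0.16,  0.33,  1.64,  0.19,  1.28, -0.6 ])] [array([-0.24,  1.04,  2.28,  3.59,  1.53,  1.65]), array([-0.24,  0.49,  2.38,  3.64,  1.12,  1.44])] [-0.13  0.16 -0.98]
3.141592653589793 [array([0.16, 0.7 , 1.78, 0.26, 0.79, 2.41]), array([0.16, 0.44, 1.73, 0.2 , 1.09, 2.5 ]), None] [array([-0.24,  1.04,  2.28,  3.59,  1.53, -1.49]), array([-0.24,  0.49,  2.38,  3.64,  1.12, -1.7 ])] [-0.13  0.16 -0.98]
```

Run:
```python
from h import *
w=np.array([.643,-.766,0]); d=np.array([0,0,-1.]); RJ=R.from_matrix(np.c_[d,np.cross(w,d),w])
o=RJ*ori(0,A); G=[549.4,155.5]
go([*G,300],o); set_gripper(88)
hit=go([*G,30],o,True,rate=80,f_stop=12); print(hit,st())
if not hit:
    set_gripper(40); print(st())
    go([*G,300],o,True,rate=100)
    o2=ori(np.radians(-40),A); t=C+U*53
    go([*t,270],o2); print(np.round(env.read_state()["qpos"],2),st())
    cv2.imwrite("pics/v4.png",np.hstack([cv2.resize(viewer.camera(n),(400,300)) for n in("side","top")]))
```

```text
False (73.6, [557.6, 145.8, 89.8], [0.0, -0.5, 0.4], 87.8, 0.0)
(74.2, [558.0, 145.9, 89.8], [2.1, 0.3, -1.0], 56.2, 29.9)
[-0.24  0.46  2.37  3.65  1.09  1.42] (80.0, [488.7, -209.8, 282.9], [-0.2, -0.1, -3.5], 56.4, 29.9)
```

View pics/v4.png

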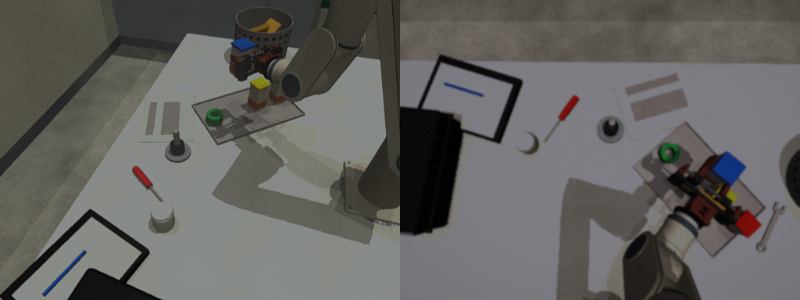

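Blue is held upright over the tray, at (243,45) in the side view and (729,167) in the top view. Next I invert it and place it.

Run:
```python
from h import *
o=ori(np.radians(-40),A); t=C+U*53
q=np.array(env.read_state()["qpos"]); q2=q.copy(); q2[5]-=np.pi
env.move_joints(q2.tolist()); env.hold(2.2); a=viewer.camera("side"); env.move_joints(q.tolist())
print("place",go([*t,62],o,True,rate=50,f_stop=8),st())
set_gripper(88); env.hold(.3); go([*t,260],o,True,rate=150)
env.reach([400,150,400],DOWN); env.hold(.3); print(st())
b=viewer.camera("side"); T=viewer.camera("top"); cv2.imwrite("pics/t5.png",T); cv2.imwrite("pics/s5.png",b)
z=lambda im,x,y:cv2.resize(im[y:y+150,x:x+200],(400,300),interpolation=cv2.INTER_CUBIC)
cv2.imwrite("pics/v5.png",np.vstack([np.hstack([z(a,230,20),z(b,230,60)]),np.hstack([z(T,290,150),cv2.resize(T,(400,300))])]))
for c in("red","yellow","blue"):
    for r in lid(c,126,im=T)[:2]:
        p=r[0]+[0,-2]-C; print(c,r,"tray along/across",p@U,p@[.656,-.755])
```

```text
place True (91.0, [488.9, -209.7, 89.7], [1.2, 0.4, 3.3], 55.8, 30.0)
(96.7, [400.0, 150.0, 399.9], [0.5, -0.1, 0.5], 87.8, 0.0)
red (array([ 385.1, -383.6]), array([58.1, 61. ]), 42.7) tray along/across -149.5251 6.024600000000035
red (array([736.6, 155.5]), array([19.9, 86.1]), -35.0) tray along/across 469.507 -170.41189999999997
yellow (array([ 459.7, -317.7]), array([61.7, 60.1]), -40.7) tray along/across -49.971700000000006 5.207699999999981
blue (array([ 535. , -249.4]), array([59.4, 58.9]), -39.9) tray along/across 51.6846 3.038000000000004
```

View pics/v5.png

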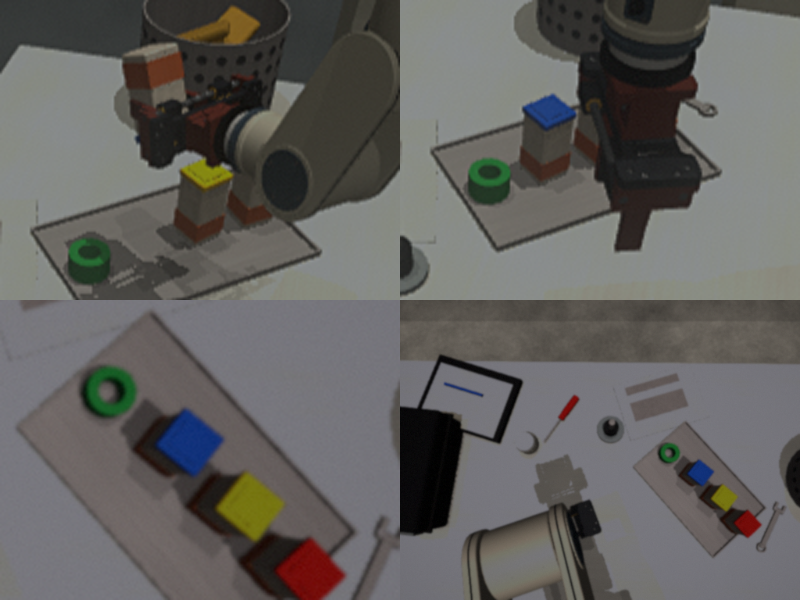

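Both jars and blue now stand upright in the tray, with blue's lid at (190,440) of the montage and the roll flat at (108,392). Because blue had been knocked over, I'll check its lid height with a light touch.

Run:
```python
from h import *
x,y=535,-251; q=down(np.radians(-49))
set_gripper(0); env.reach([x,y,260],q); env.move_l([x,y,225],rate=80)
print(env.move_l([x,y,200],rate=10,f_stop=4),st())
env.move_l([x,y,300],rate=120); env.reach([400,150,400],DOWN)
```

```text
True (102.0, [535.0, -251.0, 206.3], [-0.4, 0.6, 5.5], 0.2, 2.2)
```

Run:
```python
from h import *
T=viewer.camera("top")
print([lid(c,126,im=T)[0] for c in("red","yellow","blue")], st()); print(workorder.sign_off())
```

```text
[(array([ 384.3, -382.6]), array([58.1, 60.3]), 42.3), (array([ 459.7, -317.7]), array([61.7, 60.2]), -40.7), (array([ 535. , -249.4]), array([59.4, 59.1]), -39.9)] (104.6, [400.4, 149.6, 399.8], [-0.8, 0.5, 0.6], 0.7, 0.0)
the job is handed in; nothing more can be done
None
```

The job is handed in at about 105 s, but sign-off returned no verdict: all three lids were pressed home, red, yellow and blue were inverted in that order and stand upright in the tray, and the roll lies flat there; the blue jar had been found toppled (cause unknown) and was picked up and checked.

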